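# Walk a heat sink round to face the stop rail

## Task

Turn the heavy heat sink, well clear of the stop rail, by pushing its ends in turn with the fingertips: first the end nearest the robot, then the opposite end, and so on until its flat face looks squarely at the rail. Then push it forward until the flat face sits flush against the rail, with neither end of the heat sink past the rail's ends, and let go. Never grip, lift or tip it, never let it touch the rail while it is still crooked, and leave everything else on the bench where it stands.

Things in the scene. Friction and masses are not known exactly. Their poses are not given: they have to be found in the camera images.
- sink: the heat sink: a bare aluminium block, loose, 0.7 to 1.0 kg, 96 mm along its x, 150 mm along y, 60 mm high. Its +x face is a flat plate with four small dark holes; the -x face shows the tips of 15 upright fins, 7 mm apart, which can be pushed like a plain face. Origin: centre of its underside; z up. At the start the flat face looks 50 to 95 degrees anticlockwise (from above) of the way to the rail
- sink_face (a point): middle of the heat sink's flat face: 48 mm along x from its origin, 20 mm above the bench. The heat sink's x must end up parallel to the rail's x and point the same way
- near_end (a point): middle of the heat sink's end face that is nearest the robot at the start: 75 mm along +y from its origin, 20 mm up. Pushing this half on the fins, or the other half on the flat face, turns it clockwise, as needed
- far_end (a point): middle of the opposite end face: 75 mm along -y from the origin, 20 mm up. Sliding the heat sink takes roughly 3 to 7 N; pushed 50 mm off its middle, square to a long face, it turns about a point some 40 mm beyond its middle
- rail: the stop rail: a dark steel angle fixed to the bench beyond the heat sink as seen from the robot, 300 mm long (its y), upright leg 40 mm high and 12 mm thick, foot pointing away with three screw heads; it fills x = 0 to 57 mm. Origin: on the bench, under the middle of the face that looks at the heat sink, along the rail's -x
- rail_face (a point): middle of the rail's face, 20 mm above the bench. At the start the heat sink's origin is 150 to 170 mm in front of this face and within 30 mm of its middle sideways
- cap_a: bystander: black electrolytic capacitor standing upright, 35 mm across, 50 mm high; origin: centre of its underside. Leave alone
- cap_b: bystander: black electrolytic capacitor standing upright, 35 mm across, 50 mm high; origin: centre of its underside. Leave alone
- cap_c: bystander: black electrolytic capacitor standing upright, 35 mm across, 50 mm high; origin: centre of its underside. Leave alone
- tape: bystander: brown tape core lying flat, 90 mm across, 25 mm high; origin: centre of its underside. Leave alone
- driver: bystander: grey-handled screwdriver lying along its x, 190 mm long, under 40 mm high; origin near its middle. Leave alone
Not all that is in view belongs to the job. Leave any red look-alike of the sink alone.

How it is judged:
By the outcome, as a careful person would: the job done as asked, in the order asked, and still so for the second after the job is handed in, with the robot touching nothing.
It also fails if it takes over 72 s, if anything falls off the work surface, if the arm or the gripper's body presses on something with over 40 N, if the wrist force passes 120 N, or if a joint passes its speed limit or range.

## Robot

A 6-joint arm with a two-finger parallel gripper is mounted at the origin on the work surface. World frame = base frame: x ahead of the robot, y to its left, z up, the work surface at z = 0. Lengths are in m, angles in degrees, forces in N, time in s.
With the tool pointing down it reaches from about 0.3 to 0.75 m from the base axis. Payload 8.5 kg.
Tool frame: the origin (TCP) lies at the very end of the fingers, on their centre line; the grasp point (between the pads) lies 19 mm behind it; z points along the fingers, y is the line along which they close (so a half turn about z gives the same grasp; the last joint's range is limited). The gripper opens to 85 mm and grips with 20 to 120 N. Pads are 22 mm wide; open, the fingers measure 114 mm over their backs; the gripper's body (76 mm by 85 mm) begins 54 mm behind the grasp point. The pads swing forward as they close: fully open they stand 13 mm farther back than shut.
Start: joints at [61.232, 21.807, 74.336, -0, 83.858, -12.336], TCP at [0.156, 0.528, 0.231] pointing down, gripper open.
Joint ranges: [-178.18, 178.18], [-50.72, 133.34], [12.68, 142.11], [-81.47, 261.47], [9.98, 163.14], [-165.26, 165.26]. Speed limits (degrees/s): [136.94, 136.94, 180, 180, 180, 180].

## Interface

Orientations are given as a 3x3 rotation matrix whose columns are the frame's x, y, z axes.
In Python, from rig import env, imaging gives the robot as it stands. The module is installed in compiled form; this text tells all that it offers.
- The arm moves only by the tool arm_command, never from a script. Its arguments are lists of equal length, an entry for each row: "turn": the turn, a rotation vector about the tool's x, y, z in units of 5 degrees (1.0 is 5 degrees), a list of three; "xyz": the shift along the tool's x, y, z in units of 50 mm (1.0 is 50 mm), a list of three; "claw": the finger opening in mm, from 0 to 85.4. A call has 1 to 12 rows; each row shifts and turns the commanded pose from where the row before left it, along the tool's axes as they then stand; what a row does not reach is not made up. A row lasts 1/10 s, in which the tool goes at most 50 mm and 8.59 degrees, less where a joint would pass 70% of its speed; a pose out of reach is approached as far as the arm can. A call is refused whole if a number of a shift passes 1 or a number of a turn 1, either way. A call with a gripper value outside its range is refused whole. The fingers move at their own pace and stop on an object; "squeeze" is the grip in N (left out, the last holds). Time passes only in rows, so rows that do not move let the fingers close. It gives the time, the measured TCP pose, the force, the opening and the grip force at its end, in the units of the state.
- env.observe(): the state, without advancing time (a new reading comes with each control period).
- imaging.get_image(name): name is "side" or "top"; returns (picture, depth): 384x512x3 uint8, blue, green, red; 384x512 float32, m along the optical axis (not along the pixel's ray), 0 where there is no reading.
- imaging.camera_info(name): a dict with "camera_matrix" (3x3 intrinsics, pixels), "rvec" (rotation vector, rad) and "tvec" (3), from world to camera coordinates, as OpenCV has them. Camera axes: x right, y down, z forward; pixel columns grow to the right and rows downward; lengths in m; the calibration is good to about 2 mm. A picture is of the moment at which its call begins. camera_info takes no time and is no camera call.
- env.close_job(): hands the job in; it is judged then, once.
The state is a dict: "time_s": time; "q": joint angles; "qvel": joint speeds; "joint_efforts": joint torques, N m; "position": TCP position; "tool_rot": TCP orientation; "ft_force": force on the tool from outside, world axes, zero at the start; "wrist_torque": the same for the moment, N m; "grip_width": finger opening in m; "gripper_force": force on a finger pad.
Only numpy, scipy, OpenCV 4.12 (cv2) and the standard library are available. Lean on these libraries where they do the work, as an engineer would, in place of code of your own. Each camera call takes 0.05 s, during which the arm holds its last target. There are 200 camera calls.

## Working session

There is one attempt and no reset: what is moved stays moved. The work goes in short steps, Python scripts to look and compute and a tool call to move; the robot and the scene stay as the last step left them, time stands still between calls to the robot, and variables do not carry over. Pictures are saved under pics/ and viewed, at most 10 in all, crops included, and the job is handed in when it is done.

Besides the shell and the picture viewer there is one more tool, called after "Emit:" by a JSON object that holds its "method" and its "body". arm_command: Moves the arm, as the interface text tells. Its arguments: {"type":"object","properties":{"turn":{"type":"array"},"xyz":{"type":"array"},"claw":{"type":"array"},"squeeze":{"type":"number"}},"required":["turn","xyz","claw"]}

```bash
mkdir -p pics; cat > h.py <<'E'
import numpy as np,cv2
from rig import env,imaging
def cam(n):
    c=imaging.camera_info(n);R=cv2.Rodrigues(np.array(c["rvec"],float))[0]
    return np.array(c["camera_matrix"],float),R,np.array(c["tvec"],float).ravel()
def cloud(n,d):
    K,R,t=cam(n);v,u=np.mgrid[:d.shape[0],:d.shape[1]]
    p=np.stack([(u-K[0,2])/K[0,0]*d,(v-K[1,2])/K[1,1]*d,d],-1)
    return (p-t)@R
def plane(n,u,v,z):
    K,R,t=cam(n);r=R.T@np.linalg.inv(K)@[u,v,1];c=-R.T@t
    return c+r*(z-c[2])/r[2]
E
python3 - <<'E'
from h import *
for n in("top","side"):
    im,d=imaging.get_image(n);cv2.imwrite(f"pics/{n}0.png",cv2.resize(im,(800,600)));np.savez(f"{n}0.npz",im=im,d=d)
    K,R,t=cam(n);print(n,-R.T@t,K[0,0])
s=env.observe();print(s["position"],s["tool_rot"],s["time_s"],s["ft_force"])
E
```

```text
top [0.48519332 0.03287482 0.89018862] 354.63969500674983
side [0.28810519 0.55253868 0.66005847] 357.15743961086946
[0.15545256 0.52728546 0.2307901 ] [[-9.59162860e-01  2.82853834e-01 -5.62709420e-04]
 [ 2.82854311e-01  9.59162207e-01 -1.14000293e-03]
 [ 2.17275409e-04 -1.25261325e-03 -9.99999192e-01]] 0.1 [ 0.47521025 -0.11001527  0.31649068]
```

View pics/top0.png

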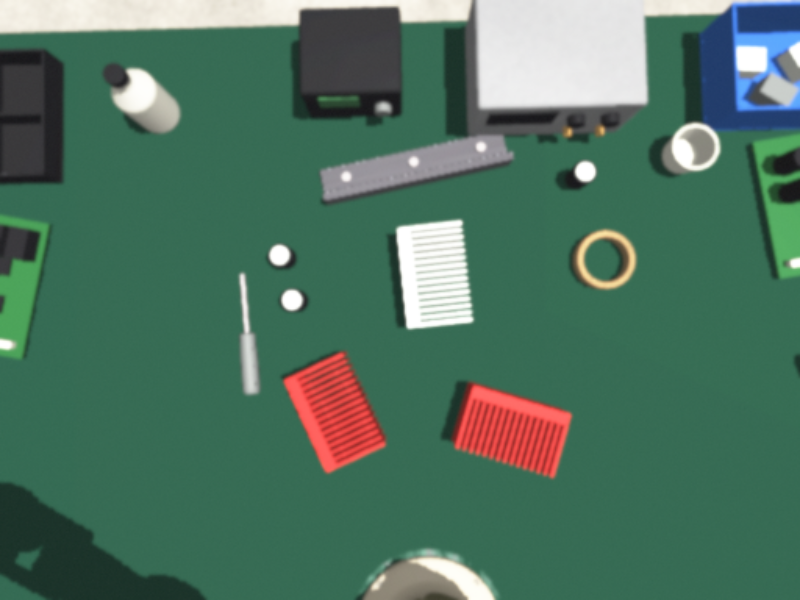

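View pics/side0.png

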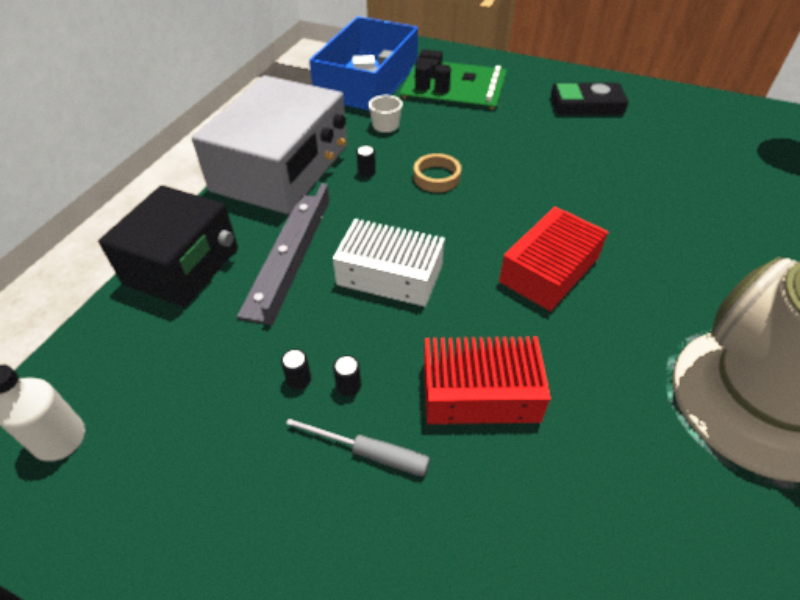

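The top view shows three finned blocks: the bare aluminium one at (435,275) and red look-alikes at (335,412) and (512,430). The bare one is the sink, because it is colourless and lies in front of the rail, which runs (322,195)–(512,155). Its flat plate with holes faces left (+y), and the side view at (388,265) confirms the holes. Next I measure and take one crop to confirm.

```bash
cat >> h.py <<'E'
def rect(P,m):
    q=P[m][:,:2].astype(np.float32);r=cv2.minAreaRect(q*1000);return np.array(cv2.boxPoints(r))/1000,r
def blob(P,x,y,rad,z0,z1):
    return (np.hypot(P[...,0]-x,P[...,1]-y)<rad)&(P[...,2]>z0)&(P[...,2]<z1)
E
python3 - <<'E'
from h import *
D=np.load("top0.npz");im,d=D["im"],D["d"];P=cloud("top",d)
s=512/800
def p(u,v,z):return plane("top",u*s,v*s,z)
print("sink corners",[p(*c,.06)[:2].round(4) for c in((397,227),(461,221),(472,322),(407,328))])
print("rail face ends",[p(*c,.04)[:2].round(4) for c in((323,200),(513,158),(512,155))])
for n,u,v,z in(("capL1",280,255,.05),("capL2",292,300,.05),("capR",585,172,.05),("tape",605,260,.025),("drv tip",242,275,.01),("drv end",251,392,.02),("red1",335,412,.06),("red2",512,430,.06)):print(n,p(u,v,z)[:2].round(3))
c=p(435,275,.06)
m=blob(P,c[0],c[1],.11,.045,.075);print(m.sum(),rect(P,m),np.percentile(P[m][:,2],[5,50,95]))
r=p(415,178,.04);m=blob(P,r[0],r[1],.17,.03,.05);print(m.sum(),rect(P,m))
b=blob(P,c[0]-.1,c[1],.04,-.02,.02);print("bench z",np.median(P[b][:,2]))
cv2.imwrite("pics/crop0.png",cv2.resize(im[85:220,195:345],(800,600),interpolation=cv2.INTER_CUBIC))
E
```

```text
sink corners [array([0.6264, 0.0366]), array([ 0.6334, -0.0599]), array([ 0.4813, -0.0728]), array([0.4741, 0.0245])]
rail face ends [array([0.6742, 0.1504]), array([ 0.7332, -0.1446]), array([ 0.7379, -0.1432])]
capL1 [0.589 0.216]
capL2 [0.52  0.198]
capR [ 0.706 -0.251]
tape [ 0.574 -0.286]
drv tip [0.563 0.286]
drv end [0.378 0.271]
red1 [0.351 0.134]
red2 [ 0.32  -0.128]
1518 (array([[ 0.47519615,  0.0243911 ],
       [ 0.48385498, -0.07089384],
       [ 0.6335039 , -0.05729475],
       [ 0.6248451 ,  0.03799018]], dtype=float32), ((554.3500366210938, -16.451828002929688), (150.26551818847656, 95.67755889892578), 5.192391872406006)) [0.05013589 0.06005417 0.06270604]
1213 (array([[ 0.5276338 , -0.1235992 ],
       [ 0.8438982 , -0.15436167],
       [ 0.8716829 ,  0.13128895],
       [ 0.55541843,  0.1620514 ]], dtype=float32), ((699.6583251953125, 3.8448638916015625), (286.99871826171875, 317.7569885253906), 84.44441986083984))
bench z 0.00036499466457297363
```

View pics/crop0.png

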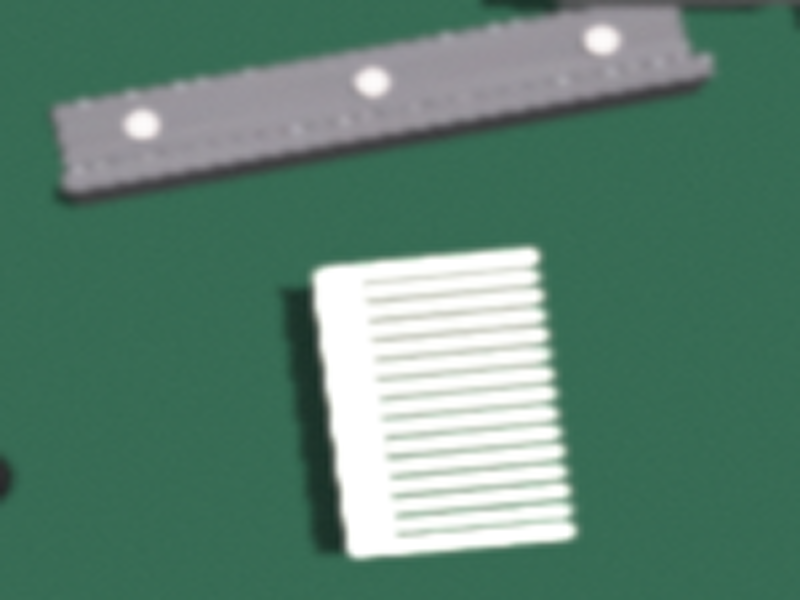

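The crop confirms the sink: bare aluminium, plate on its left edge (320–390, 270–550), fins to the right, and the rail's upright-leg edge running (70,188)–(708,75). Now I fit the rail's frame more precisely.

```bash
cat >> h.py <<'E'
RO=None
try:
    _f=np.load("rail.npz");RO,RX,RY=_f["o"],_f["x"],_f["y"]
except Exception: pass
def rf(p): v=np.asarray(p)[...,:2]-RO; return np.stack([v@RX,v@RY],-1)*1000
def sink(save=None,guess=(-150,0)):
    im,d=imaging.get_image("top");P=cloud("top",d);g=RO+(guess[0]*RX+guess[1]*RY)/1000
    h=cv2.cvtColor(im,cv2.COLOR_BGR2HSV)
    m=blob(P,g[0],g[1],.15,.052,.068)&(h[...,1]<40)&(h[...,2]>140)
    n,l,st,_=cv2.connectedComponentsWithStats(cv2.morphologyEx(m.astype(np.uint8),cv2.MORPH_CLOSE,np.ones((3,3))))
    k=1+np.argmax(st[1:,4]);b,r=rect(P,(l==k)&m);b=rf(b)
    if np.linalg.norm(b[1]-b[0])<np.linalg.norm(b[2]-b[1]): b=np.roll(b,-1,0)
    e=b[1]-b[0];a=np.degrees(np.arctan2(e[1],e[0]))%180  # long axis angle
    print("centre",b.mean(0).round(1),"x-axis deg",round((a-90+30)%180-30,1),"size",np.array(r[1]).round(1),"\n corners",b.round(1).tolist())
    s=env.observe();print("tcp",rf(s["position"]).round(1),round(s["position"][2]*1000,1),"t",s["time_s"],"F",np.round(s["ft_force"],1))
    if save:cv2.imwrite(f"pics/{save}.png",cv2.resize(im[60:270,130:410],(800,600)))
E
python3 - <<'E'
from h import *
D=np.load("top0.npz");P=cloud("top",D["d"])
a,b=plane("top",208.1,126.6,.04)[:2],plane("top",327.75,101.9,.04)[:2]
u=(a-b)/np.linalg.norm(a-b);x=np.array([u[1],-u[0]]);o=(a+b)/2
print("pix",a,b,np.linalg.norm(a-b),np.degrees(np.arctan2(x[1],x[0])))
v=P[...,:2]-o;X=v@x;Y=v@u
m=(abs(Y)<.145)&(X>-.012)&(X<.025)&(P[...,2]>.034)&(P[...,2]<.046)
print(m.sum(),np.percentile(X[m],[0,5,50,95,100]))
q=P[m][:,:2];r=cv2.fitLine(q.astype(np.float32),cv2.DIST_HUBER,0,1e-4,1e-4).ravel();print(r,np.degrees(np.arctan2(r[0],-r[1])))
# front edge: min X per Y bin
bins=np.linspace(-.14,.14,15);k=np.digitize(Y[m],bins);print([round(1000*X[m][k==i].min(),1) for i in range(1,15)])
print([round(1000*X[m][k==i].max(),1) for i in range(1,15)])
np.savez("rail.npz",o=o,x=x,y=u)
E
python3 -c "
from h import *
sink()
print('tool',env.observe()['q'])
for n,p in dict(c1=(.589,.216),c2=(.52,.198),c3=(.706,-.251),tape=(.574,-.286),tip=(.563,.286),red1=(.351,.134),red2=(.32,-.128)).items():print(n,rf(p).round())"
```

```text
pix [0.67758777 0.14704313] [ 0.73130324 -0.14316166] 0.29513415454756253 10.486484867303114
659 [-0.00355651 -0.00179319  0.00420703  0.01047752  0.01332208]
[ 0.19344972 -0.9811102   0.7002104   0.04394338] 11.154174
[np.float64(-0.1), np.float64(0.3), np.float64(-0.1), np.float64(-0.7), np.float64(-0.5), np.float64(-1.2), np.float64(-1.1), np.float64(-1.4), np.float64(-2.0), np.float64(-2.0), np.float64(-2.9), np.float64(-2.8), np.float64(-2.6), np.float64(-3.6)]
[np.float64(13.1), np.float64(13.3), np.float64(11.4), np.float64(11.7), np.float64(11.2), np.float64(11.0), np.float64(10.8), np.float64(10.9), np.float64(9.9), np.float64(9.6), np.float64(10.4), np.float64(8.7), np.float64(8.7), np.float64(9.3)]
centre [-151.     9.1] x-axis deg 84.6 size [150.   95.3] 
 corners [[-230.2, -31.2], [-80.8, -45.4], [-71.8, 49.5], [-221.2, 63.6]]
tcp [-444.2  616.5] 230.9 t 0.15 F [-0.2  0.6  0.8]
tool [ 6.12324616e+01  2.18318000e+01  7.43704331e+01  5.36288960e-04
  8.38585056e+01 -1.23346082e+01]
c1 [-75. 231.]
c2 [-146.  226.]
c3 [ -45. -249.]
tape [-181. -259.]
tip [-87. 305.]
red1 [-324.  194.]
red2 [-402.  -58.]
```

```bash
python3 - <<'E'
import numpy as np
f=np.load("rail.npz");a=np.radians(11.15);x=np.array([np.cos(a),np.sin(a)]);y=np.array([-x[1],x[0]])
np.savez("rail.npz",o=f["o"]-.0011*f["x"],x=x,y=y)
E
python3 -c "
from h import *
sink()"
```

```text
centre [-149.8   10.7] x-axis deg 84.0 size [150.1  95.5] 
 corners [[-229.4, -28.9], [-80.2, -44.7], [-70.1, 50.3], [-219.4, 66.1]]
tcp [-435.9  621.7] 231.0 t 0.2 F [ 0.6  0.2 -0.1]
```

Emit:
{"method": "arm_command", "body": {"turn": [[0,0,-0.92],[0,0,-0.92],[0,0,-0.92],[0,0,-0.92],[0,0,-0.92],[0,0,-0.92],[0,0,0],[0,0,0],[0,0,0],[0,0,0],[0,0,0],[0,0,0]], "xyz": [[0,0,0],[0,0,0],[0,0,0],[0,0,0],[0,0,0],[0,0,0],[-0.28,-0.8,0],[-0.28,-0.8,0],[-0.28,-0.8,0],[-0.28,-0.8,0],[-0.28,-0.8,0],[-0.28,-0.8,0]], "claw": [0,0,0,0,0,0,0,0,0,0,0,0]}}

```text
time_s: 1.4
position: [0.2849, 0.3068, 0.2313]
tool_rot: [[-0.981, -0.194, 0.0], [-0.194, 0.981, 0.0], [-0.0, 0.0, -1.0]]
ft_force: [0.2, -0.3, -0.2]
grip_width: 0.0
gripper_force: 0.0
```

Emit:
{"method": "arm_command", "body": {"turn": [[0,0,0],[0,0,0],[0,0,0],[0,0,0],[0,0,0],[0,0,0],[0,0,0],[0,0,0],[0,0,0],[0,0,0],[0,0,0]], "xyz": [[-0.28,-0.8,0],[-0.28,-0.8,0],[-0.28,-0.8,0],[-0.28,-0.8,0],[-0.28,-0.8,0],[-0.28,-0.8,0],[-0.28,-0.8,0.2],[-0.28,-0.8,0.3],[-0.28,-0.8,0.4],[-0.28,-0.8,0.4],[-0.2,-0.8,0.4]], "claw": [0,0,0,0,0,0,0,0,0,0,0]}}

```text
time_s: 2.5
position: [0.5176, -0.096, 0.1454]
tool_rot: [[-0.981, -0.194, 0.0], [-0.194, 0.981, -0.0], [-0.0, -0.0, -1.0]]
ft_force: [0.7, 0.5, 0.3]
grip_width: -0.0001
gripper_force: 0.0
```

```bash
cat > st.py <<'E'
from h import *
s=env.observe();R=np.array(s["tool_rot"])
print("tcp",rf(s["position"]).round(1),round(s["position"][2]*1000,1),"t",s["time_s"],"F",np.round(s["ft_force"],1),"x.RX",(R[:2,0]@RX).round(4),"x.RY",(R[:2,0]@RY).round(4),"q6",np.round(s["q"],0),"w",s["grip_width"])
E
python3 st.py
```

```text
tcp [-201.1  -60. ] 145.4 t 2.5 F [0.7 0.5 0.3] x.RX -1.0 x.RY -0.0001 q6 [ -23.   24.   86.    0.   70. -125.] w -9.52054099660849e-05
```

Emit:
{"method": "arm_command", "body": {"turn": [[0,0,0],[0,0,0],[0,0,0],[0,0,0],[0,0,0],[0,0,0],[0,0,0],[0,0,0],[0,0,0],[0,0,0],[0,0,0],[0,0,0]], "xyz": [[0.12,-0.2,0.4],[0,0,0.8],[0,0,0.8],[0,0,0.55],[0,0.15,0],[0,0.2,0],[0,0.12,0],[0,0.12,0],[0,0.12,0],[0,0.12,0],[0,0.12,0],[0,0.12,0]], "claw": [0,0,0,0,0,0,0,0,0,0,0,0]}}

```text
time_s: 3.7
position: [0.5033, -0.0529, 0.0211]
tool_rot: [[-0.981, -0.195, 0.004], [-0.195, 0.981, -0.003], [-0.003, -0.003, -1.0]]
ft_force: [-1.0, -7.0, 2.7]
grip_width: 0.0001
gripper_force: 3.0
```

```bash
python3 st.py; python3 -c "
from h import *
sink('p1')"
```

```text
tcp [-206.8  -14.9] 21.1 t 3.7 F [-1.  -7.   2.7] x.RX -1.0 x.RY -0.0012 q6 [ -19.   33.   97.   -0.   50. -121.] w 0.00014727945599591951
centre [-141.9   30.9] x-axis deg 70.2 size [ 95.8 148.6] 
 corners [[-228.0, 11.0], [-88.2, -39.4], [-55.7, 50.7], [-195.5, 101.1]]
tcp [-206.9  -14.1] 21.1 t 3.75 F [-1.2 -4.5  3. ]
```

Emit:
{"method": "arm_command", "body": {"turn": [[0,0,0],[0,0,0],[0,0,0],[0,0,0],[0,0,0],[0,0,0],[0,0,0],[0,0,0],[0,0,0],[0,0,0],[0,0,0],[0,0,0]], "xyz": [[0,-0.8,0],[0,0,-0.8],[0,0,-0.8],[-0.57,0.62,-0.1],[-0.57,0.62,0],[-0.57,0.62,0],[-0.57,0.62,0],[-0.57,0.62,0],[0,0,0],[0,0,0.85],[0,0,0.85],[0,0,0.1]], "claw": [0,0,0,0,0,0,0,0,0,0,0,0]}}

```text
time_s: 4.95
position: [0.6173, 0.088, 0.0108]
tool_rot: [[-0.981, -0.194, -0.007], [-0.194, 0.981, 0.001], [0.007, 0.002, -1.0]]
ft_force: [-0.5, -0.6, 0.5]
grip_width: -0.0001
gripper_force: 0.0
```

```bash
python3 st.py; python3 -c "
from h import *
sink('p2')"
```

```text
tcp [-67.7 101.3] 10.8 t 4.95 F [-0.5 -0.6  0.5] x.RX -1.0 x.RY -0.0006 q6 [  -3.   42.   77.    0.   61. -104.] w -0.00012575311493998972
centre [-144.8   24.5] x-axis deg 69.8 size [ 80.5 150.2] 
 corners [[-229.2, 12.7], [-88.3, -39.2], [-60.4, 36.3], [-201.4, 88.2]]
tcp [-66.5 100.9] 12.7 t 5.0 F [-0.5 -0.5 -0.6]
```

View pics/p2.png

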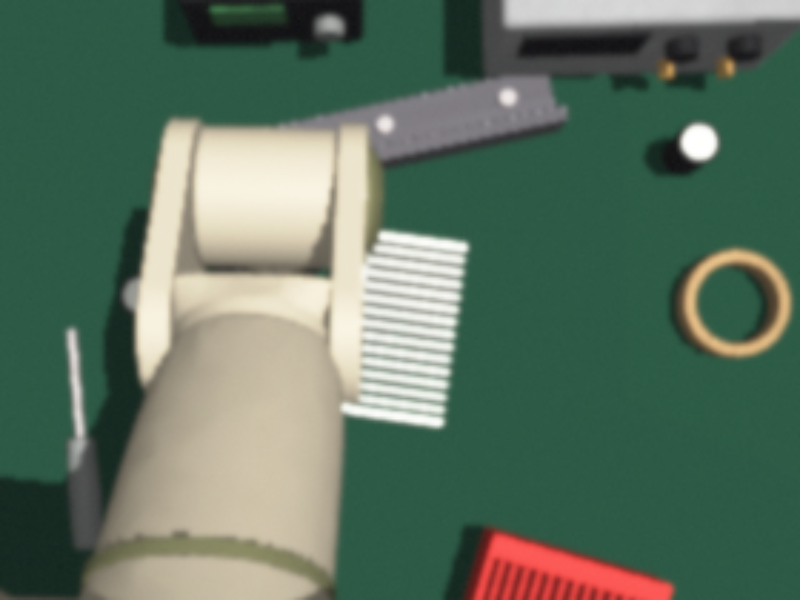

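The picture shows the arm over the plate half, while the fin edge (470,240)–(440,425) is visible and matches the 70° pose. Next I push the far end on the flat face, along -Y.

Emit:
{"method": "arm_command", "body": {"turn": [[0,0,0],[0,0,0],[0,0,0],[0,0,0],[0,0,0],[0,0,0],[0,0,0],[0,0,0],[0,0,0],[0,0,0],[0,0,0]], "xyz": [[0,-0.25,0],[0,-0.25,0],[0,-0.1,0],[0,-0.1,0],[0,-0.1,0],[0,-0.1,0],[0.02,-0.1,0],[0.03,-0.1,0],[0.03,-0.1,0],[0.04,-0.1,0],[0.04,-0.1,0]], "claw": [0,0,0,0,0,0,0,0,0,0,0]}}

```text
time_s: 6.1
position: [0.6281, 0.017, 0.0165]
tool_rot: [[-0.981, -0.193, 0.007], [-0.193, 0.981, 0.0], [-0.007, -0.001, -1.0]]
ft_force: [4.7, 5.9, 4.9]
grip_width: 0.0
gripper_force: 4.3
```

```bash
python3 st.py
```

```text
tcp [-70.9  29.5] 16.5 t 6.1 F [4.7 5.9 4.9] x.RX -1.0 x.RY -0.0 q6 [  -9.   42.   77.    0.   61. -110.] w 3.2495513044597216e-05
```

Emit:
{"method": "arm_command", "body": {"turn": [[0,0,0],[0,0,0],[0,0,0],[0,0,0],[0,0,0],[0,0,0],[0,0,0],[0,0,0],[0,0,0],[0,0,0],[0,0,0]], "xyz": [[-0.2,0.5,0],[0,0,0],[0,0,-0.9],[0,0,-0.9],[0,0,0],[0.46,-0.68,0],[0.46,-0.68,0],[0.46,-0.68,0],[0.46,-0.68,0],[0.46,-0.68,0],[0.46,-0.68,0]], "claw": [0,0,0,0,0,0,0,0,0,0,0]}}

```text
time_s: 7.2
position: [0.5338, -0.1853, 0.1044]
tool_rot: [[-0.981, -0.193, 0.001], [-0.193, 0.981, -0.001], [-0.001, -0.001, -1.0]]
ft_force: [0.4, 0.3, -0.6]
grip_width: 0.0001
gripper_force: 0.0
```

```bash
python3 -c "
from h import *
sink('p3')"
```

```text
centre [-150.9   16.8] x-axis deg 45.8 size [ 90.8 149.9] 
 corners [[-236.3, 36.5], [-128.8, -68.0], [-65.5, -2.9], [-173.0, 101.6]]
tcp [-205.2 -155.4] 104.4 t 7.25 F [ 0.4 -5.5  1.3]
```

Emit:
{"method": "arm_command", "body": {"turn": [[0,0,0],[0,0,0],[0,0,0],[0,0,0],[0,0,0],[0,0,0],[0,0,0],[0,0,0]], "xyz": [[0.23,0.69,0],[0.23,0.69,0],[0.23,0.69,0],[0.23,0.69,0],[0,0,0],[0,0,0.9],[0,0,0.9],[0,0,0]], "claw": [0,0,0,0,0,0,0,0]}}

```text
time_s: 8.05
position: [0.461, -0.0567, 0.0104]
tool_rot: [[-0.981, -0.193, -0.008], [-0.193, 0.981, 0.003], [0.007, 0.004, -1.0]]
ft_force: [-0.4, 0.5, 0.0]
grip_width: -0.0002
gripper_force: 0.0
```

```bash
python3 st.py
```

```text
tcp [-249.1  -10.5] 10.4 t 8.05 F [-0.4  0.5  0. ] x.RX -1.0 x.RY 0.0005 q6 [ -22.   31.  104.   -0.   45. -123.] w -0.00023061855841317538
```

Emit:
{"method": "arm_command", "body": {"turn": [[0,0,0],[0,0,0],[0,0,0],[0,0,0],[0,0,0],[0,0,0],[0,0,0],[0,0,0],[0,0,0],[0,0,0]], "xyz": [[-0.15,0.15,0],[-0.12,0.12,0],[-0.07,0.07,0],[-0.07,0.07,0],[-0.08,0.07,0],[-0.08,0.06,0],[-0.08,0.06,0],[-0.08,0.06,0],[-0.09,0.05,0],[-0.09,0.05,0]], "claw": [0,0,0,0,0,0,0,0,0,0]}}

```text
time_s: 9.05
position: [0.5, -0.0098, 0.0158]
tool_rot: [[-0.981, -0.195, -0.0], [-0.195, 0.981, -0.0], [0.0, -0.0, -1.0]]
ft_force: [-7.0, -1.3, 4.4]
grip_width: 0.0001
gripper_force: 3.0
```

Emit:
{"method": "arm_command", "body": {"turn": [[0,0,0],[0,0,0],[0,0,0],[0,0,0],[0,0,0],[0,0,0],[0,0,0],[0,0,0],[0,0,0],[0,0,0]], "xyz": [[0.5,-0.3,0],[0,0,0],[0,0,-0.9],[0,0,-0.9],[0,-0.8,0],[0,-0.8,0],[-0.2,-0.8,0],[-0.3,-0.8,0],[-0.3,0,0],[0,0,0]], "claw": [0,0,0,0,0,0,0,0,0,0]}}

```text
time_s: 10.05
position: [0.5509, -0.1796, 0.1054]
tool_rot: [[-0.981, -0.193, 0.003], [-0.193, 0.981, -0.001], [-0.003, -0.002, -1.0]]
ft_force: [-1.0, 0.6, -0.1]
grip_width: -0.0001
gripper_force: 0.0
```

```bash
python3 -c "
from h import *
sink('p4')"
```

```text
centre [-120.9   24.8] x-axis deg 26.0 size [ 90.8 150.8] 
 corners [[-194.8, 72.6], [-128.6, -62.8], [-47.0, -23.0], [-113.2, 112.5]]
tcp [-185.6 -147.5] 105.1 t 10.1 F [ 0.6  0.6 -0.5]
```

Emit:
{"method": "arm_command", "body": {"turn": [[0,0,0],[0,0,0],[0,0,0],[0,0,0],[0,0,0],[0,0,0],[0,0,0],[0,0,0]], "xyz": [[-0.51,0.56,0],[-0.51,0.56,0],[-0.51,0.56,0],[-0.51,0.56,0],[-0.51,0.56,0],[-0.51,0.56,0],[0,0,0],[0,0,0]], "claw": [0,0,0,0,0,0,0,0]}}

```text
time_s: 10.9
position: [0.666, 0.0167, 0.1046]
tool_rot: [[-0.981, -0.196, 0.0], [-0.196, 0.981, -0.0], [-0.0, -0.0, -1.0]]
ft_force: [-0.3, 0.1, -0.1]
grip_width: -0.0001
gripper_force: 0.0
```

```bash
python3 st.py
```

```text
tcp [-33.8  21.9] 104.6 t 10.9 F [-0.3  0.1 -0.1] x.RX -1.0 x.RY -0.0027 q6 [  -9.   39.   65.   -0.   76. -110.] w -0.0001170115286125514
```

Emit:
{"method": "arm_command", "body": {"turn": [[0,0,0],[0,0,0],[0,0,0],[0,0,0],[0,0,0],[0,0,0],[0,0,0],[0,0,0],[0,0,0],[0,0,0],[0,0,0]], "xyz": [[0,0,0.6],[0,0,0.6],[0,0,0.6],[0.14,-0.07,0],[0.14,-0.07,0],[0.09,-0.04,0],[0.09,-0.04,0],[0.09,-0.04,0],[0.09,-0.02,0],[0.09,-0.02,0],[0.09,-0.02,0]], "claw": [0,0,0,0,0,0,0,0,0,0,0]}}

```text
time_s: 12.0
position: [0.6311, -0.0091, 0.0162]
tool_rot: [[-0.981, -0.193, 0.007], [-0.193, 0.981, -0.001], [-0.006, -0.002, -1.0]]
ft_force: [6.8, 0.9, 1.6]
grip_width: -0.0001
gripper_force: 0.0
```

Emit:
{"method": "arm_command", "body": {"turn": [[0,0,0],[0,0,0],[0,0,0],[0,0,0],[0,0,0],[0,0,0],[0,0,0],[0,0,0],[0,0,0],[0,0,0],[0,0,0]], "xyz": [[-0.4,0.1,0],[0,0,0],[0,0,-0.6],[0,0,-0.6],[0,0,-0.6],[0.5,-0.6,0],[0.5,-0.6,0],[0.5,-0.6,0],[0.5,-0.6,0],[0.5,-0.6,0],[0,0,0]], "claw": [0,0,0,0,0,0,0,0,0,0,0]}}

```text
time_s: 13.1
position: [0.552, -0.1747, 0.1046]
tool_rot: [[-0.982, -0.189, -0.0], [-0.189, 0.982, -0.001], [0.001, -0.001, -1.0]]
ft_force: [0.4, 1.2, 0.2]
grip_width: 0.0001
gripper_force: 0.0
```

```bash
python3 -c "
from h import *
sink('p5')"
```

```text
centre [-134.9   21.8] x-axis deg 17.0 size [ 79.8 150.9] 
 corners [[-195.1, 82.3], [-151.1, -62.0], [-74.7, -38.8], [-118.8, 105.6]]
tcp [-181.3 -142.2] 104.5 t 13.15 F [-0.3  0.5  0.5]
```

View pics/p5.png

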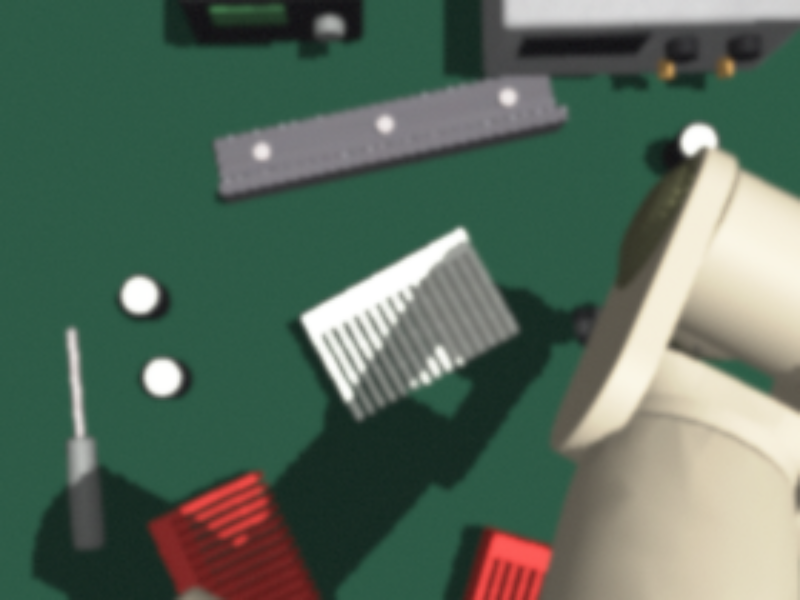

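The picture shows the arm's shadow across the fins at (430,330), which broke the brightness mask. I loosen the mask and measure again. The capacitors, driver and rail are undisturbed.

```bash
sed -i 's/(h\[...,1\]<40)&(h\[...,2\]>140)/(h[...,1]<90)\&(h[...,2]>50)/' h.py; python3 -c "
from h import *
sink('p6')"
```

```text
centre [-142.8   19.6] x-axis deg 16.7 size [ 95.7 150.3] 
 corners [[-210.2, 77.9], [-167.1, -66.1], [-75.3, -38.6], [-118.5, 105.3]]
tcp [-180.4 -141.1] 104.5 t 13.2 F [-0.4  0.5 -0.3]
```

Emit:
{"method": "arm_command", "body": {"turn": [[0,0,0],[0,0,0],[0,0,0],[0,0,0],[0,0,0],[0,0,0],[0,0,0],[0,0,0],[0,0,0],[0,0,0]], "xyz": [[0.21,0.7,0],[0.21,0.7,0],[0.21,0.7,0],[0.21,0.7,0],[0.21,0.7,0],[0,0,0],[0,0,0.6],[0,0,0.6],[0,0,0.6],[0,0,0]], "claw": [0,0,0,0,0,0,0,0,0,0]}}

```text
time_s: 14.2
position: [0.4677, -0.0087, 0.0115]
tool_rot: [[-0.981, -0.195, -0.005], [-0.195, 0.981, 0.001], [0.005, 0.002, -1.0]]
ft_force: [0.2, -0.2, -0.0]
grip_width: 0.0004
gripper_force: 0.0
```

```bash
python3 st.py
```

```text
tcp [-233.2   35.3] 11.5 t 14.2 F [ 0.2 -0.2 -0. ] x.RX -1.0 x.RY -0.0013 q6 [ -16.   31.  104.   -0.   45. -117.] w 0.0004096600345395452
```

Emit:
{"method": "arm_command", "body": {"turn": [[0,0,0],[0,0,0],[0,0,0],[0,0,0],[0,0,0],[0,0,0],[0,0,0],[0,0,0],[0,0,0]], "xyz": [[-0.17,0.04,0],[-0.17,0.04,0],[-0.08,0.02,0],[-0.08,0.02,0],[-0.08,0.02,0],[-0.08,0.02,0],[-0.08,0.01,0],[-0.08,0.01,0],[-0.08,0.01,0]], "claw": [0,0,0,0,0,0,0,0,0]}}

```text
time_s: 15.1
position: [0.5105, 0.0094, 0.015]
tool_rot: [[-0.981, -0.195, -0.002], [-0.195, 0.981, 0.0], [0.002, 0.001, -1.0]]
ft_force: [-8.9, 0.1, 4.2]
grip_width: -0.0
gripper_force: 0.0
```

Emit:
{"method": "arm_command", "body": {"turn": [[0,0,0],[0,0,0],[0,0,0],[0,0,0],[0,0,0],[0,0,0],[0,0,0],[0,0,0],[0,0,0],[0,0,0],[0,0,0],[0,0,0]], "xyz": [[0.5,0,0],[0,0,0],[0,0,-0.6],[0,0,-0.6],[0,0,-0.6],[0,-0.8,0],[0,-0.8,0],[-0.1,-0.8,0],[-0.2,-0.8,0],[-0.2,-0.8,0],[0,0,0],[0,0,0]], "claw": [0,0,0,0,0,0,0,0,0,0,0,0]}}

```text
time_s: 16.3
position: [0.5508, -0.1881, 0.1046]
tool_rot: [[-0.981, -0.193, 0.001], [-0.193, 0.981, -0.001], [-0.001, -0.001, -1.0]]
ft_force: [-0.6, -0.3, -0.2]
grip_width: 0.0
gripper_force: 0.0
```

```bash
python3 -c "
from h import *
sink('p7')"
```

```text
centre [-120.1   19. ] x-axis deg 6.7 size [ 96.1 150. ] 
 corners [[-176.6, 87.8], [-159.1, -61.1], [-63.6, -49.9], [-81.1, 99.0]]
tcp [-186.6 -155.7] 104.6 t 16.35 F [0.3 0.9 0.2]
```

Emit:
{"method": "arm_command", "body": {"turn": [[0,0,0],[0,0,0],[0,0,0],[0,0,0],[0,0,0],[0,0,0],[0,0,0],[0,0,0],[0,0,0],[0,0,0],[0,0,0]], "xyz": [[-0.6,0.54,0],[-0.6,0.54,0],[-0.6,0.54,0],[-0.6,0.54,0],[-0.6,0.54,0],[0,0,0],[0,0,0],[0,0,0.6],[0,0,0.6],[0,0,0.6],[0,0,0]], "claw": [0,0,0,0,0,0,0,0,0,0,0]}}

```text
time_s: 17.45
position: [0.6682, -0.0263, 0.0104]
tool_rot: [[-0.981, -0.193, -0.008], [-0.193, 0.981, 0.002], [0.007, 0.003, -1.0]]
ft_force: [0.3, 0.7, -0.4]
grip_width: -0.0003
gripper_force: 0.0
```

```bash
python3 st.py
```

```text
tcp [-39.9 -20.7] 10.4 t 17.45 F [ 0.3  0.7 -0.4] x.RX -1.0 x.RY 0.0005 q6 [ -12.   46.   69.   -0.   66. -113.] w -0.00027300416126741623
```

Emit:
{"method": "arm_command", "body": {"turn": [[0,0,0],[0,0,0],[0,0,0],[0,0,0],[0,0,0],[0,0,0],[0,0,0]], "xyz": [[0.12,0,0],[0.12,0,0],[0.08,0,0],[0.08,0,0],[0.08,0,0],[0.08,0,0],[0,0,0]], "claw": [0,0,0,0,0,0,0]}}

```text
time_s: 18.15
position: [0.6444, -0.0318, 0.0152]
tool_rot: [[-0.981, -0.193, 0.004], [-0.193, 0.981, -0.001], [-0.003, -0.001, -1.0]]
ft_force: [4.9, 0.6, 1.0]
grip_width: -0.0001
gripper_force: 0.0
```

Emit:
{"method": "arm_command", "body": {"turn": [[0,0,0],[0,0,0],[0,0,0],[0,0,0],[0,0,0],[0,0,0],[0,0,0],[0,0,0],[0,0,0],[0,0,0],[0,0,0]], "xyz": [[-0.35,0,0],[0,0,0],[0,0,-0.6],[0,0,-0.6],[0,0,-0.6],[0.6,-0.5,0],[0.6,-0.5,0],[0.6,-0.5,0],[0.6,-0.5,0],[0.6,-0.5,0],[0,0,0]], "claw": [0,0,0,0,0,0,0,0,0,0,0]}}

```text
time_s: 19.25
position: [0.5348, -0.1825, 0.1039]
tool_rot: [[-0.982, -0.19, -0.002], [-0.19, 0.982, 0.0], [0.002, 0.0, -1.0]]
ft_force: [0.2, 0.1, -0.2]
grip_width: 0.0003
gripper_force: 0.0
```

```bash
python3 -c "
from h import *
sink('p8')"
```

```text
centre [-126.8   20.1] x-axis deg 2.8 size [ 96.2 150.2] 
 corners [[-178.4, 92.8], [-171.2, -57.2], [-75.1, -52.5], [-82.4, 97.5]]
tcp [-199.4 -147. ] 103.9 t 19.3 F [0.4 0.5 0.7]
```

Emit:
{"method": "arm_command", "body": {"turn": [[0,0,0],[0,0,0],[0,0,0],[0,0,0],[0,0,0],[0,0,0],[0,0,0],[0,0,0],[0,0,0],[0,0,0],[0,0,0]], "xyz": [[0.03,0.86,0],[0.03,0.86,0],[0.03,0.86,0],[0.03,0.86,0],[0.03,0.8,0],[0,0,0],[0,0,0],[0,0,0.6],[0,0,0.6],[0,0,0.6],[0,0,0]], "claw": [0,0,0,0,0,0,0,0,0,0,0]}}

```text
time_s: 20.4
position: [0.488, 0.0261, 0.0111]
tool_rot: [[-0.981, -0.192, -0.006], [-0.192, 0.981, 0.001], [0.006, 0.002, -1.0]]
ft_force: [-0.5, -0.7, 1.0]
grip_width: 0.0
gripper_force: 0.0
```

```bash
python3 st.py
```

```text
tcp [-206.6   65.6] 11.1 t 20.4 F [-0.5 -0.7  1. ] x.RX -1.0 x.RY 0.0009 q6 [ -11.   33.  100.   -0.   47. -112.] w 1.301464270387297e-05
```

Emit:
{"method": "arm_command", "body": {"turn": [[0,0,0],[0,0,0],[0,0,0],[0,0,0],[0,0,0],[0,0,0],[0,0,0]], "xyz": [[-0.15,0,0],[-0.15,0,0],[-0.06,0,0],[-0.06,0,0],[-0.06,0,0],[-0.06,0,0],[0,0,0]], "claw": [0,0,0,0,0,0,0]}}

```text
time_s: 21.1
position: [0.5158, 0.0322, 0.0146]
tool_rot: [[-0.981, -0.194, -0.001], [-0.194, 0.981, 0.0], [0.001, 0.0, -1.0]]
ft_force: [-5.4, 1.1, 0.2]
grip_width: -0.0004
gripper_force: 0.0
```

Emit:
{"method": "arm_command", "body": {"turn": [[0,0,0],[0,0,0],[0,0,0],[0,0,0],[0,0,0],[0,0,0],[0,0,0],[0,0,0],[0,0,0],[0,0,0],[0,0,0]], "xyz": [[0.5,0,0],[0,0,0],[0,0,-0.6],[0,0,-0.6],[0,0,-0.6],[0,-0.86,0],[0,-0.86,0],[0,-0.86,0],[0,-0.86,0],[0,-0.86,0],[0,0,0]], "claw": [0,0,0,0,0,0,0,0,0,0,0]}}

```text
time_s: 22.2
position: [0.5348, -0.1891, 0.1047]
tool_rot: [[-0.982, -0.189, 0.004], [-0.189, 0.982, -0.003], [-0.003, -0.004, -1.0]]
ft_force: [0.4, 0.6, 0.1]
grip_width: -0.0001
gripper_force: 0.0
```

```bash
python3 -c "
from h import *
sink('p9');sink()"; python3 st.py
```

```text
centre [-117.2   19. ] x-axis deg -2.7 size [ 96.  149.9] 
 corners [[-161.6, 96.2], [-168.7, -53.5], [-72.9, -58.1], [-65.7, 91.6]]
tcp [-202.5 -151.9] 104.5 t 22.25 F [-0.4  0.6  0.1]
centre [-117.2   19. ] x-axis deg -2.7 size [ 96.2 149.9] 
 corners [[-161.6, 96.2], [-168.8, -53.6], [-72.7, -58.2], [-65.6, 91.6]]
tcp [-202.7 -150.1] 104.4 t 22.3 F [ 0.8  0.5 -0.8]
tcp [-202.7 -150.1] 104.4 t 22.3 F [ 0.8  0.5 -0.8] x.RX -1.0 x.RY 0.0013 q6 [ -31.   30.   83.    0.   67. -132.] w 8.777536569998175e-05
```

View pics/p9.png

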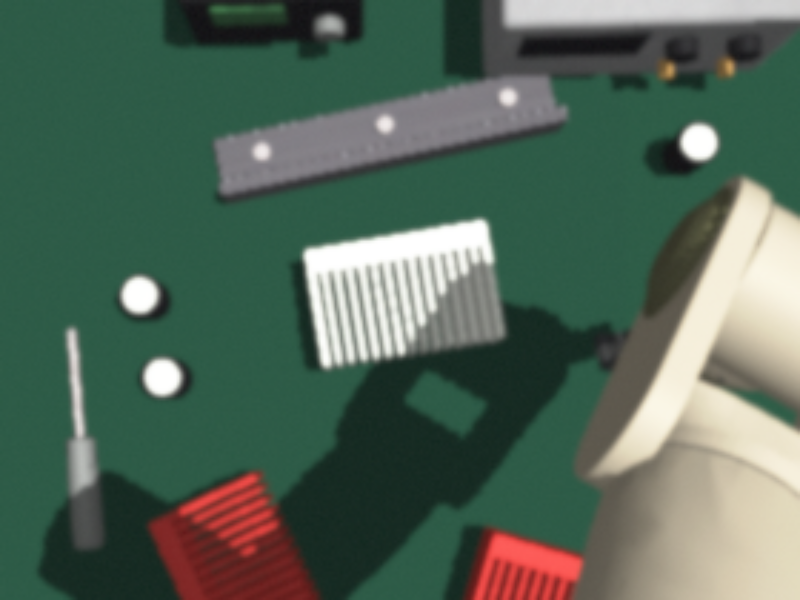

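The picture shows the sink's plate edge (305,248)–(487,220) against the rail edge (218,185)–(567,110), so the sink is about 3° too far clockwise. The next push is on the far end. With the fingers open and square to the rail, the far half is touched first and the sink turns back until both fingers bear.

Emit:
{"method": "arm_command", "body": {"turn": [[0,0,0],[0,0,0],[0,0,0],[0,0,0],[0,0,0],[0,0,0],[0,0,0],[0,0,0],[0,0,0],[0,0,0],[0,0,0]], "xyz": [[0.04,0.84,0],[0.04,0.84,0],[0.04,0.84,0],[0.04,0.84,0],[0,0,0],[0,0,0],[0,0,0],[0,0,0.64],[0,0,0.64],[0,0,0.64],[0,0,0]], "claw": [60,60,60,60,60,60,60,60,60,60,60]}}

```text
time_s: 23.4
position: [0.4911, -0.021, 0.005]
tool_rot: [[-0.981, -0.192, -0.006], [-0.192, 0.981, 0.002], [0.006, 0.003, -1.0]]
ft_force: [0.0, -0.6, 1.1]
grip_width: 0.0599
gripper_force: 0.0
```

```bash
python3 st.py
```

```text
tcp [-212.7   18.8] 5.0 t 23.4 F [ 0.  -0.6  1.1] x.RX -1.0 x.RY 0.0012 q6 [ -16.   33.  100.   -0.   47. -117.] w 0.05988463933105022
```

Emit:
{"method": "arm_command", "body": {"turn": [[0,0,0],[0,0,0],[0,0,0],[0,0,0],[0,0,0],[0,0,0],[0,0,0],[0,0,0],[0,0,0],[0,0,0],[0,0,0]], "xyz": [[-0.2,0,0],[-0.2,0,0],[-0.12,0,0],[-0.1,0,0],[-0.1,0,0],[-0.1,0,0],[-0.1,0,0],[-0.1,0,0],[-0.1,0,0],[-0.1,0,0],[0,0,0]], "claw": [60,60,60,60,60,60,60,60,60,60,60]}}

```text
time_s: 24.5
position: [0.5522, -0.0085, 0.0081]
tool_rot: [[-0.981, -0.194, -0.001], [-0.194, 0.981, 0.0], [0.001, 0.0, -1.0]]
ft_force: [-2.9, 1.0, 0.6]
grip_width: 0.0603
gripper_force: 0.0
```

```bash
python3 -c "
from h import *
sink('p10')"; python3 st.py
```

```text
centre [-65.1  -4.7] x-axis deg 0.1 size [ 51.6 100.1] 
 corners [[-91.0, 45.4], [-90.8, -54.8], [-39.3, -54.7], [-39.5, 45.5]]
tcp [-150.3   19.2] 8.1 t 24.55 F [-2.8  0.1  0.8]
tcp [-150.3   19.2] 8.1 t 24.55 F [-2.8  0.1  0.8] x.RX -1.0 x.RY -0.0008 q6 [ -13.   37.   90.   -0.   53. -114.] w 0.06057773528391543
```

View pics/p10.png

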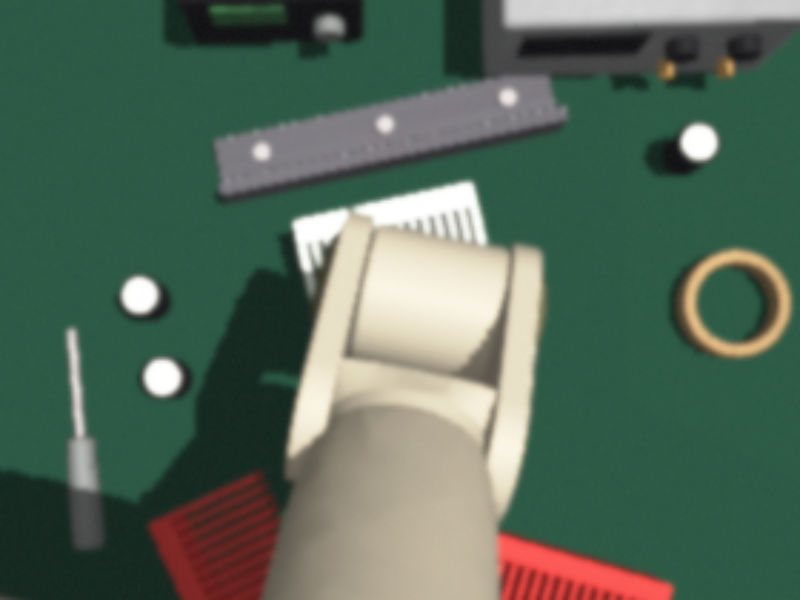

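The picture shows the plate edge (295,220)–(473,183) parallel to the rail, with a fitted angle of 0.1° and a gap of 39 mm. I push it forward slowly.

Emit:
{"method": "arm_command", "body": {"turn": [[0,0,0],[0,0,0],[0,0,0],[0,0,0],[0,0,0],[0,0,0],[0,0,0],[0,0,0],[0,0,0],[0,0,0],[0,0,0]], "xyz": [[-0.08,0,0],[-0.08,0,0],[-0.08,0,0],[-0.08,0,0],[-0.08,0,0],[-0.08,0,0],[-0.08,0,0],[-0.06,0,0],[-0.04,0,0],[-0.04,0,0],[0,0,0]], "claw": [60,60,60,60,60,60,60,60,60,60,60]}}

```text
time_s: 25.65
position: [0.586, -0.0019, 0.008]
tool_rot: [[-0.981, -0.194, -0.002], [-0.194, 0.981, 0.0], [0.002, 0.0, -1.0]]
ft_force: [-5.7, -1.2, 1.1]
grip_width: 0.0597
gripper_force: 0.0
```

```bash
python3 -c "
from h import *
sink()"; python3 st.py
```

```text
centre [-12.8 -15.2] x-axis deg -20.5 size [90.8 30.6] 
 corners [[-14.4, -63.1], [17.4, 22.0], [-11.3, 32.7], [-43.0, -52.4]]
tcp [-115.9   19.1] 8.0 t 25.7 F [-6.  -1.5  1.6]
tcp [-115.9   19.1] 8.0 t 25.7 F [-6.  -1.5  1.6] x.RX -1.0 x.RY -0.0006 q6 [ -12.   39.   84.   -0.   56. -113.] w 0.05997261541526745
```

Emit:
{"method": "arm_command", "body": {"turn": [[0,0,0],[0,0,0],[0,0,0],[0,0,0]], "xyz": [[-0.04,0,0],[-0.04,0,0],[-0.04,0,0],[0,0,0]], "claw": [60,60,60,60]}}

```text
time_s: 26.1
position: [0.5908, -0.0007, 0.0077]
tool_rot: [[-0.981, -0.194, -0.005], [-0.194, 0.981, 0.0], [0.005, 0.001, -1.0]]
ft_force: [-11.0, -2.6, 3.4]
grip_width: 0.0601
gripper_force: 0.0
```

Emit:
{"method": "arm_command", "body": {"turn": [[0,0,0],[0,0,0],[0,0,0]], "xyz": [[-0.04,0,0],[-0.03,0,0],[0,0,0]], "claw": [60,60,60]}}

```text
time_s: 26.4
position: [0.5902, 0.0002, 0.0063]
tool_rot: [[-0.981, -0.194, -0.015], [-0.194, 0.981, 0.001], [0.014, 0.004, -1.0]]
ft_force: [-23.5, -5.4, 1.3]
grip_width: 0.0598
gripper_force: 0.0
```

```bash
python3 st.py
```

```text
tcp [-111.3   20.4] 6.3 t 26.4 F [-23.5  -5.4   1.3] x.RX -0.9999 x.RY -0.0009 q6 [ -11.   40.   83.   -0.   58. -113.] w 0.05978920081405061
```

The force climbed to 23 N with no further travel, so the sink is seated against the rail. I back straight off, rise and look.

Emit:
{"method": "arm_command", "body": {"turn": [[0,0,0],[0,0,0],[0,0,0],[0,0,0],[0,0,0],[0,0,0],[0,0,0],[0,0,0],[0,0,0],[0,0,0],[0,0,0],[0,0,0]], "xyz": [[0.2,0,0],[0.4,0,0],[0.6,0,0],[0,0,0],[0,0,-0.7],[0,0,-0.7],[0,0,-0.7],[0.3,-0.8,0],[0.3,-0.8,0],[0.2,-0.8,0],[0.2,-0.8,0],[0,0,0]], "claw": [60,60,60,60,60,60,60,60,60,60,60,60]}}

```text
time_s: 27.6
position: [0.5202, -0.1833, 0.1134]
tool_rot: [[-0.982, -0.189, 0.003], [-0.189, 0.982, -0.003], [-0.002, -0.003, -1.0]]
ft_force: [1.4, 0.2, 0.5]
grip_width: 0.0599
gripper_force: 0.0
```

```bash
python3 -c "
from h import *
sink('p11',(-48,19))"; python3 st.py
```

```text
centre [-47.9  20.2] x-axis deg 0.2 size [ 96.2 150. ] 
 corners [[-96.2, 95.0], [-95.7, -55.0], [0.5, -54.6], [-0.1, 95.3]]
tcp [-215.3 -143.7] 113.2 t 27.65 F [0.7 0.7 0.7]
tcp [-215.3 -143.7] 113.2 t 27.65 F [0.7 0.7 0.7] x.RX -1.0 x.RY 0.0031 q6 [ -32.   28.   85.    0.   67. -132.] w 0.060013354573503604
```

View pics/p11.png

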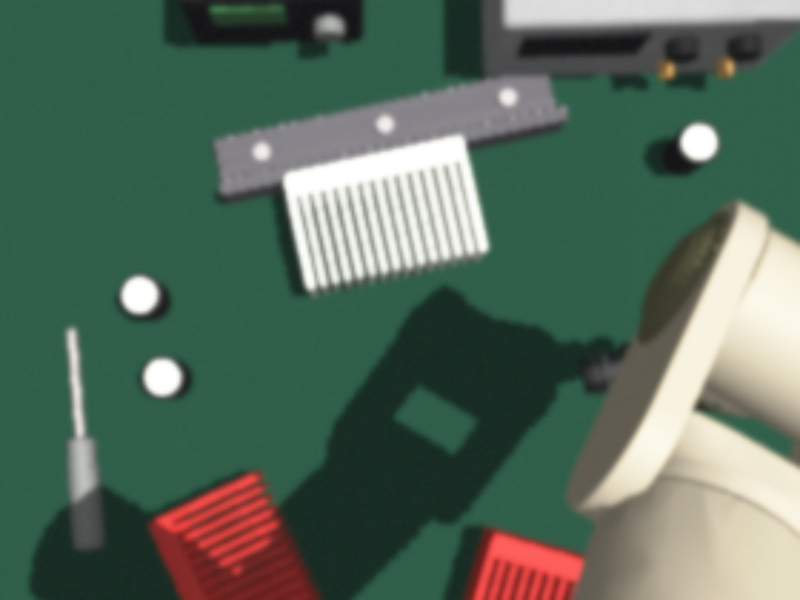

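The sink sits flush on the rail: its face edge (285,175)–(463,137) lies on the rail, the face measures X≈0 at 0.2°, and both ends are inside the rail's ends. The rest of the bench is unmoved in this view and the robot is clear, so I hand the job in.

```bash
python3 -c "
from rig import env
print(env.close_job())"
```

```text
the job is handed in; nothing more can be done
None
```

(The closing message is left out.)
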